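Set out and ticket the charged lanterns

ROBOT

A 7-joint arm with a two-finger parallel gripper is mounted at the origin on the work surface. World frame = base frame: x ahead of the robot, y to its left, z up, the work surface at z = 0. Lengths are in m, angles in rad, forces in N, time in s.
With the tool pointing down it reaches from about 0.425 to 0.875 m from the base axis. Payload 4.7 kg.
Tool frame: the origin (TCP) lies at the very end of the fingers, on their centre line; the grasp point (between the pads) lies 19 mm behind it; y points along the fingers, z is the direction in which the jaws open and shut, and the axes are right-handed (so a half turn about y gives the same grasp; the last joint's range is limited). The gripper opens to 85 mm and grips with 20 to 120 N. Pads are 22 mm wide; open, the fingers measure 114 mm over their backs; the gripper's body (76 mm by 85 mm) begins 54 mm behind the grasp point. The pads swing forward as they close: fully open they stand 13 mm farther back than shut.
Start: joints at [-1.186, 0.321, -0.07, 1.45, 0.023, 1.371, -0.057], TCP at [0.236, 0.606, 0.231] pointing down, gripper open.
Joint ranges: [-2.86, 2.86], [-0.3, 2.09], [-1.38, 1.24], [0.06, 2.45], [-1.56, 4.7], [0.09, 2.05], [-2.69, 2.69]. Speed limits (rad/s): [2.57, 2.57, 3.14, 3.14, 3.14, 3.14, 3.14].

INTERFACE

Orientations are given as a unit quaternion [x, y, z, w].
In Python, from workcell import manip gives the robot as it stands. The module is installed in compiled form; this text tells all that it offers. Calls block until the motion is done:
- manip.movep(position, orientation): joint-space move of the TCP to a pose.
- manip.move_linear(position, frame=None, max_speed=0.15, f_stop=None): straight line of the TCP; frame=None keeps the orientation; max_speed is the mean speed in m/s. With f_stop (N) it stops when the force on the tool has changed by that much, and returns True; else False.
- manip.move_j(angles): joint-space move.
- manip.gripper_to(opening): finger opening in m; the grip force is fixed at half the most; returns when the fingers have stopped.
- manip.wait(seconds).
- manip.ik(position, orientation): joint angles nearest the present ones, or None.
- manip.observe(): the state.
- manip.read_camera(name): name is "scene" or "top" or "wrist"; returns a dict with "color" (384x512x3 uint8, red, green, blue), "fx", "fy", "cx", "cy" (pixels), "extrinsics" (4x4, takes a point from world to camera coordinates); the wrist camera has in their place "mount" (4x4, takes a point from camera to tool coordinates, whose origin is the TCP and whose axes are the tool frame's). Camera axes: x right, y up, looking along -z (the intrinsics and any distortion apply to the point x, -y, -z); pixel columns grow to the right and rows downward; lengths in m; the calibration is good to about 2 mm. The wrist camera is an equidistant fisheye: a pixel r from the principal point sees the ray r / f radians off the axis. A picture is of the moment at which its call begins: read the wrist's pose just before it. There is no depth.
A pose or a line that the arm cannot do raises manip.MotionError and nothing moves.
- manip.close_job(): hands the job in, once; it reports no verdict.
Trained networks look in a picture, given as the dict that the camera call returned (one of the last four; its "shot" number tells which), for a name from the list of things; names that differ only in an ending like _2 or _b are one class to them, and where a whole thing is asked for, a point or a joint stands for the part that bears it (a point fixed in the world has none). Each returns a list of dicts, best first, with "confidence" (0 to 1); they miss things now and then, are a little off and sometimes report something else, mostly with a low value. They report only what shows in the picture. A call takes as long as a camera call. They do not tell look-alikes from the thing itself.
- manip.search_frame(picture, label): "rect" ([centre column, centre row, width, height] in pixels, round what is visible of it).
- manip.silhouettes(picture, label): "region" (384x512 bool, what is visible of it) and "rect" ([centre column, centre row, width, height] in pixels, round what is visible of it).
- manip.pinpoint(picture, label): "location" ([column, row] in pixels: a listed point, or the origin of a listed thing).
The state is a dict: "time_s": time; "joint_pos": joint angles; "dq": joint speeds; "joint_efforts": joint torques, N m; "position": TCP position; "tcp_rot": TCP orientation; "wrist_force": force on the tool from outside, world axes, zero at the start; "moment": the same for the moment, N m; "finger_gap": finger opening in m.
Only numpy, scipy, OpenCV 4.12 (cv2) and the standard library are available. Lean on these libraries where they do the work, as an engineer would, in place of code of your own. Each camera call takes 0.05 s, during which the arm holds its last target.

TASK

The camping lanterns on the charging station are full and go on sale: switch the station off before you lift any of them, then take each one by its handle and set it down gently, upright, on the mat of its own colour on the display stands, wholly on the mat. Slide each of the three price plates from the rack fully down into the ticket slot of the stand of its own colour, even where the lantern is still missing. Leave the other things on the bench where they are.

Things in the scene. Friction and masses are not known exactly. Their poses are not given: they have to be found in the camera images.
- lantern_red_mid (a point): red camping lantern, 165 mm tall, 0.36-0.54 kg, may be absent; point on its axis 82.5 mm above its flat foot. red base 80 mm across, white diffuser, red cap, its top 118 mm above the foot; over it a rigid black arch handle: level grip bar along the lantern's y, 14 mm wide (x), 14 high, 70 long, its centre 75.5 mm above this point, 33 mm free under it. Starts on a charging pad, foot 20 mm above the bench
- lantern_blue_mid (a point): blue camping lantern, 165 mm tall, 0.36-0.54 kg, may be absent; point on its axis 82.5 mm above its flat foot. blue base 80 mm across, white diffuser, blue cap, its top 118 mm above the foot; over it a rigid black arch handle: level grip bar along the lantern's y, 14 mm wide (x), 14 high, 70 long, its centre 75.5 mm above this point, 33 mm free under it. Starts on a charging pad, foot 20 mm above the bench
- lantern_yellow_mid (a point): yellow camping lantern, 165 mm tall, 0.36-0.54 kg, may be absent; point on its axis 82.5 mm above its flat foot. yellow base 80 mm across, white diffuser, yellow cap, its top 118 mm above the foot; over it a rigid black arch handle: level grip bar along the lantern's y, 14 mm wide (x), 14 high, 70 long, its centre 75.5 mm above this point, 33 mm free under it. Starts on a charging pad, foot 20 mm above the bench
- plate_red_mid (a point): red price plate: flat, rigid, 5 mm thick (its x), 70 mm wide (y), 130 mm high (z), 50 g, blank white card on each face; the point is its centre, 65 mm above its lower edge. Starts upright in a groove of the wooden ticket rack (190 x 96 mm, 40 mm high, three grooves 30 mm deep and 62 mm apart), lower edge 10 mm above the bench
- plate_blue_mid (a point): blue price plate: flat, rigid, 5 mm thick (its x), 70 mm wide (y), 130 mm high (z), 50 g, blank white card on each face; the point is its centre, 65 mm above its lower edge. Starts upright in a groove of the wooden ticket rack (190 x 96 mm, 40 mm high, three grooves 30 mm deep and 62 mm apart), lower edge 10 mm above the bench
- plate_yellow_mid (a point): yellow price plate: flat, rigid, 5 mm thick (its x), 70 mm wide (y), 130 mm high (z), 50 g, blank white card on each face; the point is its centre, 65 mm above its lower edge. Starts upright in a groove of the wooden ticket rack (190 x 96 mm, 40 mm high, three grooves 30 mm deep and 62 mm apart), lower edge 10 mm above the bench
- mat_red (a point): middle of the flat red round mat, 108 mm across, on the red display stand: a fixed wooden board, top 8 mm above the bench, 114 mm wide (y), 172 mm deep (x from -57 to +115 mm of this point); the point is on the board's top face
- slot_red (a point): middle of the floor of the red stand's ticket slot, 95 mm from the mat's middle along the stand's x (away from the robot), 8 mm above the bench. The slot opens upward, runs along the stand's y: 8.5 mm wide (x), 76 mm long, 26 mm deep; above it red flared lips guide in from about 15 mm width, their tops 36 mm above this point
- mat_blue (a point): middle of the flat blue round mat, 108 mm across, on the blue display stand: a fixed wooden board, top 8 mm above the bench, 114 mm wide (y), 172 mm deep (x from -57 to +115 mm of this point); the point is on the board's top face
- slot_blue (a point): middle of the floor of the blue stand's ticket slot, 95 mm from the mat's middle along the stand's x (away from the robot), 8 mm above the bench. The slot opens upward, runs along the stand's y: 8.5 mm wide (x), 76 mm long, 26 mm deep; above it blue flared lips guide in from about 15 mm width, their tops 36 mm above this point
- mat_yellow (a point): middle of the flat yellow round mat, 108 mm across, on the yellow display stand: a fixed wooden board, top 8 mm above the bench, 114 mm wide (y), 172 mm deep (x from -57 to +115 mm of this point); the point is on the board's top face
- slot_yellow (a point): middle of the floor of the yellow stand's ticket slot, 95 mm from the mat's middle along the stand's x (away from the robot), 8 mm above the bench. The slot opens upward, runs along the stand's y: 8.5 mm wide (x), 76 mm long, 26 mm deep; above it yellow flared lips guide in from about 15 mm width, their tops 36 mm above this point
- station: charging station, a fixed grey plinth 150 mm (x) by 460 mm (y), flat top 20 mm above the bench; origin on the bench under it, near its middle. Three round black pads, flush with the top, at y = +140, +30 and -80 mm; at y = -197 mm the switch box, 90 x 66 mm, top 52 mm above the bench
- power (a joint): mains switch of the charging station: black paddle with white end, 26 mm wide, 11 thick, 54 long, hinged on the switch box. 0 rad: leaning 26 degrees to the station's -x side (the robot's) = on; it swings over the top to 0.9 rad, leaning 26 degrees to +x = off; stays where left, takes about 1.5 N at its end
- power_tip (a point): middle of the free end of the switch paddle, 54 mm from its pivot; moves with the paddle
- power_pivot (a point): pivot of the switch paddle, fixed, 52 mm above the bench, axes of the station: the paddle swings in its x-z plane
- mug: blue mug, 85 mm tall, loose, origin under its middle; a bystander, leave it alone
- torch: black torch with orange head, 150 mm long, loose, origin under its middle; a bystander, leave it alone
- tin: green biscuit tin, 120 x 85 x 53 mm, loose, origin under its middle; a bystander, leave it alone
Things that resemble listed ones, but are neither listed nor needed, are in the scene too. What is shaped like the part that bears lantern_yellow_mid but turquoise is not meant.

How it is judged:
By the outcome, as a careful person would: the job done as asked, in the order asked, and still so for the second after the job is handed in, with the robot touching nothing.
Of lantern_red, lantern_blue, lantern_yellow only 2 to 3 are there at a start; the rules pass over those that are not, and their reading is None.
At some moment in a run one of lantern_red, lantern_blue, lantern_yellow may be knocked a few centimetres aside while the robot is not near it.
It also fails if it takes over 210 s, if anything falls off the work surface, if the arm or the gripper's body presses on something with over 40 N, if the wrist force passes 120 N, or if a joint passes its speed limit or range.

## Working session

There is one attempt and no reset: what is moved stays moved. The work goes in short steps, each a Python script; the robot and the scene stay as the last script left them, time stands still between calls to the robot, and variables do not carry over. Pictures are saved under pics/ and viewed, and the job is handed in when it is done.

```bash
mkdir -p pics; ls
python3 - <<'E'
from workcell import manip
import cv2
s=manip.observe();print(s)
for n in ("scene","top","wrist"):
    p=manip.read_camera(n)
    print(n,p["fx"],p["cx"],p["cy"],p.get("extrinsics",p.get("mount")),[k for k in p])
    cv2.imwrite(f"pics/{n}0.png",cv2.resize(p["color"][:,:,::-1],(768,576)))
E
```

```text
pics
{'time_s': 0.0, 'joint_pos': array([-1.18586964,  0.32186171, -0.07007567,  1.4516683 ,  0.02258453,
        1.37077203, -0.05689911]), 'dq': array([ 0.00070265, -0.00085757,  0.00068012,  0.00022191, -0.00175564,
        0.00140248, -0.00012142]), 'joint_efforts': array([-3.75530817e-05, -4.93568516e+01, -3.82351046e-01, -3.14335334e+01,
        1.28583773e-02,  1.12563607e-02, -3.68323595e-05]), 'position': array([0.23540552, 0.60530941, 0.23020163]), 'tcp_rot': array([ 0.69566096, -0.13044627,  0.13025421, -0.69431509]), 'wrist_force': array([0.13089514, 0.13611724, 0.43473173]), 'moment': array([0.0208126 , 0.04436864, 0.03826195]), 'finger_gap': 0.08531208378976814}
scene 380.78824576245665 261.0756654333521 192.3515915278298 [[ 0.61282262  0.78999779 -0.01875978 -0.38271368]
 [-0.45780321  0.37428032  0.8064307   0.15274342]
 [ 0.64409989 -0.48561068  0.59103097 -1.7037475 ]
 [ 0.          0.          0.          1.        ]] ['color', 'fx', 'fy', 'cx', 'cy', 'extrinsics', 'shot']
top 359.7922428562246 257.4041183826626 190.85541642178745 [[ 0.02542071 -0.99967566  0.00153956  0.04699029]
 [ 0.98327524  0.02528144  0.18036255 -0.56538986]
 [-0.18034297 -0.00307114  0.98359899 -1.14953027]
 [ 0.          0.          0.          1.        ]] ['color', 'fx', 'fy', 'cx', 'cy', 'extrinsics', 'shot']
wrist 297.3186396354542 258.7046190847215 191.67887695840182 [[-1.05238042e-03 -9.62885434e-01 -2.69908379e-01 -6.70029093e-02]
 [-4.24887859e-04  2.69908935e-01 -9.62885760e-01 -1.43372846e-01]
 [ 9.99999356e-01 -8.98641331e-04 -6.93165210e-04  9.07987684e-04]
 [ 0.00000000e+00  0.00000000e+00  0.00000000e+00  1.00000000e+00]] ['color', 'fx', 'fy', 'cx', 'cy', 'mount', 'shot']
```

View pics/scene0.png

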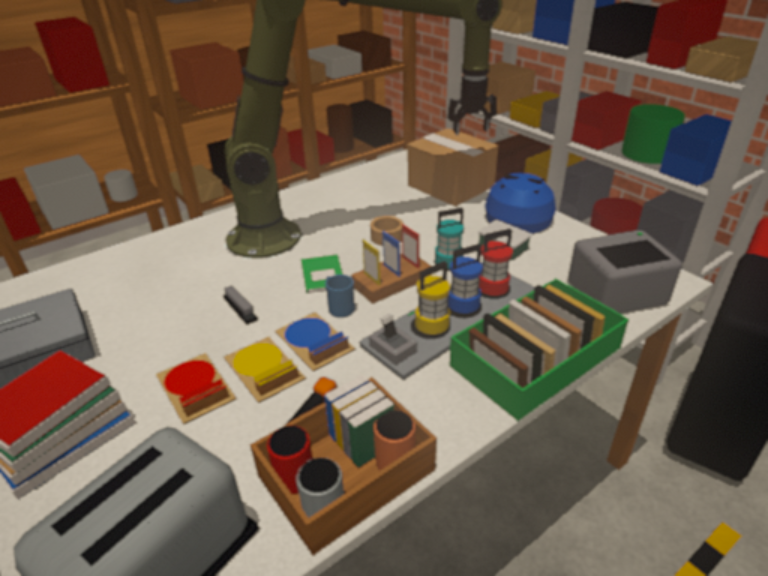

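View pics/top0.png

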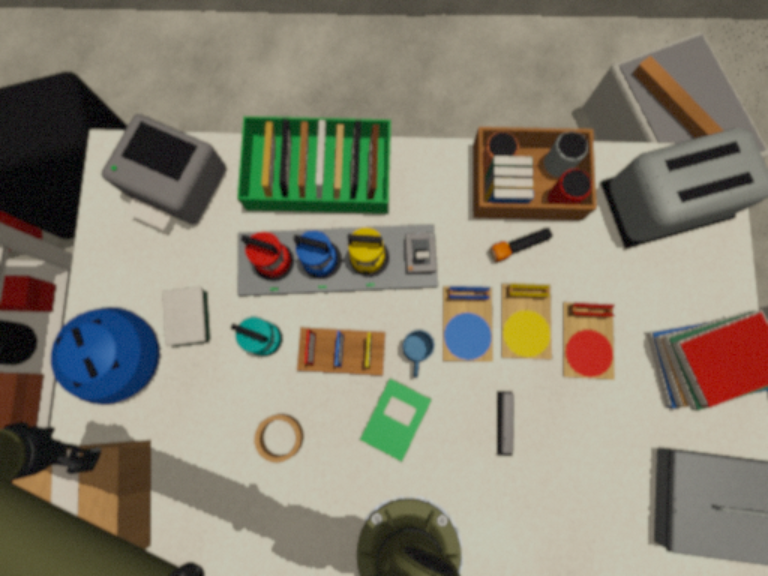

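View pics/wrist0.png

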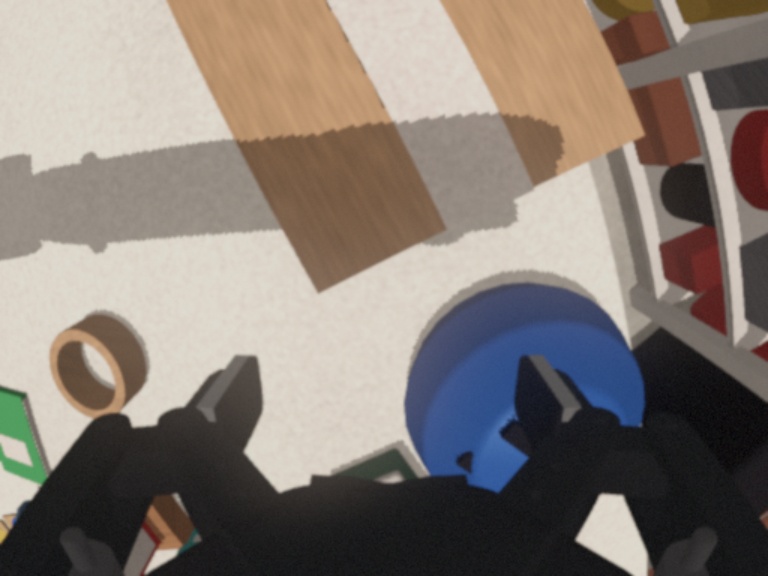

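All three lanterns stand on the station. In the top picture they are at red (268,255), blue (318,255) and yellow (367,250), and the turquoise decoy is off the station at (258,337). The rack plates are at x = 310, 338 and 367. The stands are blue (467,335), yellow (527,333) and red (589,352), and the switch is at (421,250). Next I measure.

```bash
cat > h.py <<'E'
from workcell import manip
import numpy as np, cv2
from scipy.spatial.transform import Rotation as R
from scipy.optimize import least_squares
def down(a):
    "tool pointing down, jaw axis (tool z) at yaw a"
    c,s=np.cos(a),np.sin(a)
    return R.from_matrix(np.array([[s,0,c],[-c,0,s],[0,-1,0]])).as_quat()
def shot(name):
    st=manip.observe(); p=manip.read_camera(name); p["name"]=name
    if name=="wrist":
        T=np.eye(4);T[:3,:3]=R.from_quat(st["tcp_rot"]).as_matrix();T[:3,3]=st["position"]
        p["c2w"]=T@p["mount"]
    else: p["c2w"]=np.linalg.inv(p["extrinsics"])
    return p
def save(p,fn,box=None,scale=1.5):
    im=p["color"][:,:,::-1]
    if box: im=im[box[1]:box[3],box[0]:box[2]]
    cv2.imwrite(f"pics/{fn}.png",cv2.resize(im,None,fx=scale,fy=scale,interpolation=cv2.INTER_CUBIC))
def ray(p,uv):
    x=(uv[0]-p["cx"])/p["fx"]; y=(uv[1]-p["cy"])/p["fy"]
    if p["name"]=="wrist":
        t=np.hypot(x,y); k=np.sin(t)/t if t>1e-9 else 1
        d=np.array([x*k,-y*k,-np.cos(t)])
    else: d=np.array([x,-y,-1.])
    d=p["c2w"][:3,:3]@d
    return p["c2w"][:3,3],d/np.linalg.norm(d)
def proj(p,X):
    c=np.linalg.inv(p["c2w"])@np.append(X,1); x,y,z=c[0],-c[1],-c[2]
    if p["name"]=="wrist":
        r=np.hypot(x,y);t=np.arctan2(r,z);k=t/r if r>1e-9 else 1/z
        return np.array([p["cx"]+p["fx"]*x*k,p["cy"]+p["fy"]*y*k])
    return np.array([p["cx"]+p["fx"]*x/z,p["cy"]+p["fy"]*y/z])
def atz(p,uv,z):
    o,d=ray(p,uv); return o+d*(z-o[2])/d[2]
def pin(p,label,n=3):
    return [(np.array(r["location"]),r["confidence"]) for r in manip.pinpoint(p,label)[:n]]
E
cat > m1.py <<'E'
from h import *
np.set_printoptions(precision=4,suppress=True)
Z={'lantern_%s_mid':.1025,'plate_%s_mid':.075,'mat_%s':.008,'slot_%s':.008}
t=shot("top");s=shot("scene")
L=[(k%c,z) for k,z in Z.items() for c in("red","blue","yellow")]+[("station",0.),("power_pivot",.052),("power_tip",.1005)]
for l,z in L:
    for p in(t,s):
        print(l,p["name"],[(atz(p,u,z)[:2],u.round(0),round(c,2)) for u,c in pin(p,l,3) if c>.25])
E
python3 m1.py
```

```text
lantern_red_mid top [(array([0.635 , 0.3219]), array([178., 164.]), 0.67), (array([0.6367, 0.2165]), array([210., 165.]), 0.59)]
lantern_red_mid scene [(array([0.6289, 0.301 ]), array([327., 176.]), 0.66)]
lantern_blue_mid top [(array([0.6174, 0.2191]), array([209., 170.]), 0.72)]
lantern_blue_mid scene [(array([0.6351, 0.216 ]), array([311., 185.]), 0.61)]
lantern_yellow_mid top [(array([0.635 , 0.1021]), array([245., 166.]), 0.83), (array([0.4479, 0.3311]), array([171., 222.]), 0.63)]
lantern_yellow_mid scene [(array([0.4743, 0.3169]), array([301., 157.]), 0.82), (array([0.6419, 0.1107]), array([290., 197.]), 0.75)]
plate_red_mid top [(array([0.4181, 0.2195]), array([207., 233.]), 0.57)]
plate_red_mid scene [(array([0.4228, 0.2068]), array([271., 168.]), 0.55)]
plate_blue_mid top [(array([0.4237, 0.1601]), array([226., 232.]), 0.47)]
plate_blue_mid scene [(array([0.4236, 0.1729]), array([264., 171.]), 0.56)]
plate_yellow_mid top [(array([0.4159, 0.0904]), array([247., 235.]), 0.59)]
plate_yellow_mid scene [(array([0.428 , 0.1626]), array([263., 172.]), 0.61), (array([ 0.6218, -0.28
[... 1220 characters left out ...]
rray([ 0.5725, -0.2664]), array([184., 257.]), 0.55)]
station top [(array([0.6277, 0.182 ]), array([224., 175.]), 0.89), (array([ 0.464 , -0.1211]), array([310., 224.]), 0.69)]
station scene [(array([0.634 , 0.1852]), array([303., 211.]), 0.61), (array([0.5242, 0.3279]), array([310., 184.]), 0.42), (array([ 0.697 , -0.2477]), array([210., 279.]), 0.4)]
power_pivot top [(array([ 0.6438, -0.022 ]), array([283., 168.]), 0.59)]
power_pivot scene [(array([ 0.6505, -0.0271]), array([259., 227.]), 0.71)]
power_tip top [(array([0.4066, 0.2157]), array([207., 236.]), 0.51), (array([ 0.6229, -0.0146]), array([281., 171.]), 0.47)]
power_tip scene [(array([ 0.6354, -0.0222]), array([257., 213.]), 0.52)]
```

```bash
cat > m2.py <<'E'
from h import *
np.set_printoptions(precision=4,suppress=True)
print(R.from_quat(manip.observe()["tcp_rot"]).as_matrix())
for pos in ([.6,.05,.3],[.635,.2,.25],[.42,.1,.2],[.42,.22,.2],[.43,-.4,.25],[.53,-.4,.25],[.46,-.12,.3],[.56,-.13,.25]):
    for a in (0,np.pi/2,np.pi,-np.pi/2):
        q=manip.ik(pos,down(a)); print(pos,round(a,2),None if q is None else q.round(2))
E
python3 m2.py
```

```text
[[ 0.932   0.      0.3624]
 [-0.3624  0.      0.932 ]
 [ 0.     -1.      0.    ]]
[0.6, 0.05, 0.3] 0 [-0.59  0.21  0.55  1.49 -0.11  1.48 -0.04]
[0.6, 0.05, 0.3] 1.57 [-0.53  0.2   0.48  1.49 -0.09  1.48  1.52]
[0.6, 0.05, 0.3] 3.14 [ 0.82  0.48 -1.31  1.44  0.46  1.57  2.68]
[0.6, 0.05, 0.3] -1.57 [-0.64  0.21  0.61  1.49 -0.12  1.48 -1.6 ]
[0.635, 0.2, 0.25] 0 [-0.66  0.36  0.41  1.39 -0.14  1.42 -0.24]
[0.635, 0.2, 0.25] 1.57 [-0.55  0.35  0.27  1.39 -0.09  1.41  1.29]
[0.635, 0.2, 0.25] 3.14 [ 0.42  0.61 -1.18  1.35  0.56  1.54  2.44]
[0.635, 0.2, 0.25] -1.57 [-0.74  0.37  0.53  1.4  -0.19  1.42 -1.78]
[0.42, 0.1, 0.2] 0 [-0.7  -0.15  0.37  2.01  0.06  1.27 -0.35]
[0.42, 0.1, 0.2] 1.57 [-0.67 -0.15  0.35  2.01  0.05  1.27  1.23]
[0.42, 0.1, 0.2] 3.14 [-1.32 -0.28  0.9   2.03  0.23  1.3   2.63]
[0.42, 0.1, 0.2] -1.57 [-0.74 -0.16  0.41  2.01  0.07  1.27 -1.93]
[0.42, 0.22, 0.2] 0 [-0.85 -0.04  0.3   1.92  0.01  1.26 -0.55]
[0.42, 0.22, 0.2] 1.57 [-0.71 -0.04  0.16  1.92  0.01  1.26  1.03]
[0.42, 0.22, 0.2] 3.14 [-0.67 -0.04  0.13  1.92  0.    1.26  2.6 ]
[0.42, 0.22, 0.2] -1.57 [-
[... 347 characters left out ...]
0.75  1.41 -0.28  1.43  0.8 ]
[0.53, -0.4, 0.25] 1.57 [-0.03  0.45  0.89  1.41 -0.34  1.44  2.42]
[0.53, -0.4, 0.25] 3.14 [-0.13  0.51  1.07  1.41 -0.45  1.47 -2.22]
[0.53, -0.4, 0.25] -1.57 [ 0.12  0.39  0.66  1.41 -0.24  1.42 -0.8 ]
[0.46, -0.12, 0.3] 0 [-0.21 -0.1   0.38  1.77  0.04  1.46  0.17]
[0.46, -0.12, 0.3] 1.57 [-0.18 -0.1   0.35  1.77  0.03  1.46  1.74]
[0.46, -0.12, 0.3] 3.14 None
[0.46, -0.12, 0.3] -1.57 [-0.62 -0.14  0.75  1.78  0.1   1.47 -1.46]
[0.56, -0.13, 0.25] 0 [ 0.05  0.15  0.15  1.62 -0.02  1.37  0.2 ]
[0.56, -0.13, 0.25] 1.57 [ 0.09  0.15  0.1   1.62 -0.02  1.37  1.77]
[0.56, -0.13, 0.25] 3.14 None
[0.56, -0.13, 0.25] -1.57 [-0.49  0.18  0.76  1.64 -0.13  1.37 -1.28]
```

```bash
cat > m3.py <<'E'
from h import *
import pickle
p0=manip.observe()["position"]
manip.move_linear([p0[0],p0[1],.34],max_speed=.25)
for i,pos in enumerate(([.62,.22,.34],[.62,.0,.34],[.45,.18,.34],[.48,-.13,.34],[.48,-.30,.34])):
    manip.movep(pos,down(0)); manip.wait(.3)
    p=shot("wrist"); save(p,f"v{i}"); pickle.dump(p,open(f"v{i}.pkl","wb"))
print(manip.observe()["time_s"])
E
python3 m3.py
```

```text
9.8167
```

View pics/v0.png

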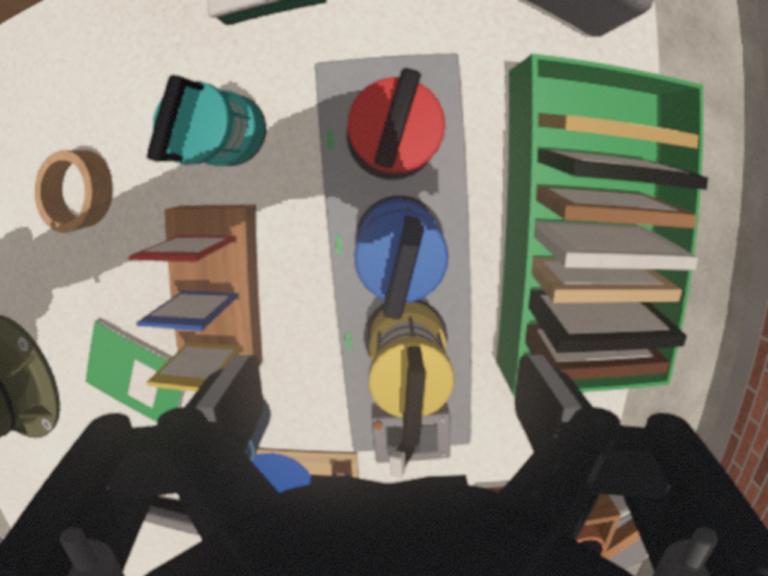

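View pics/v1.png

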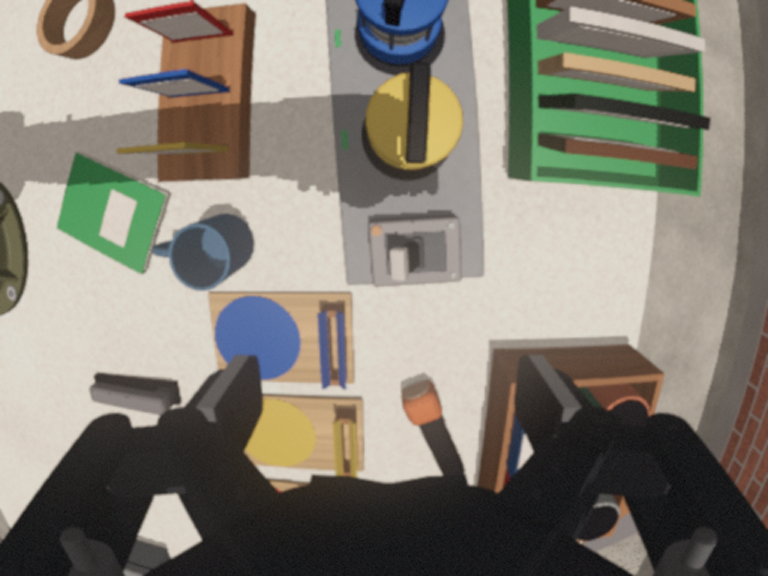

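View pics/v2.png

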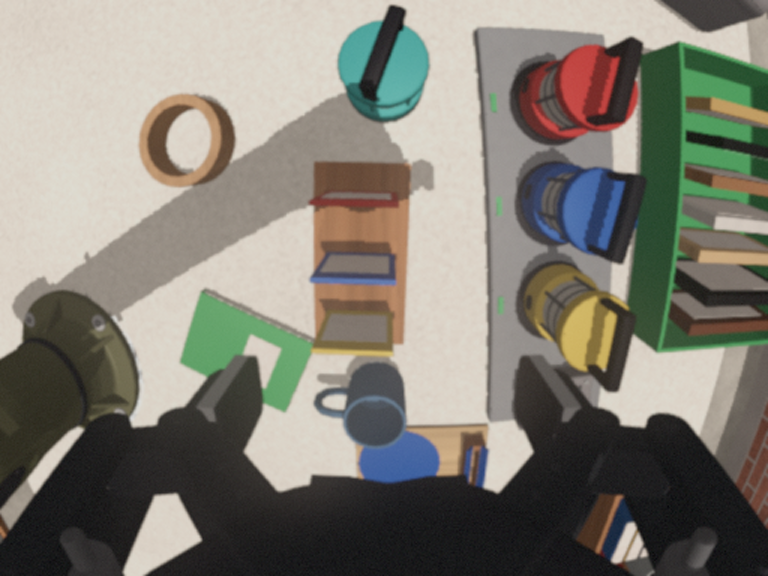

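View pics/v3.png

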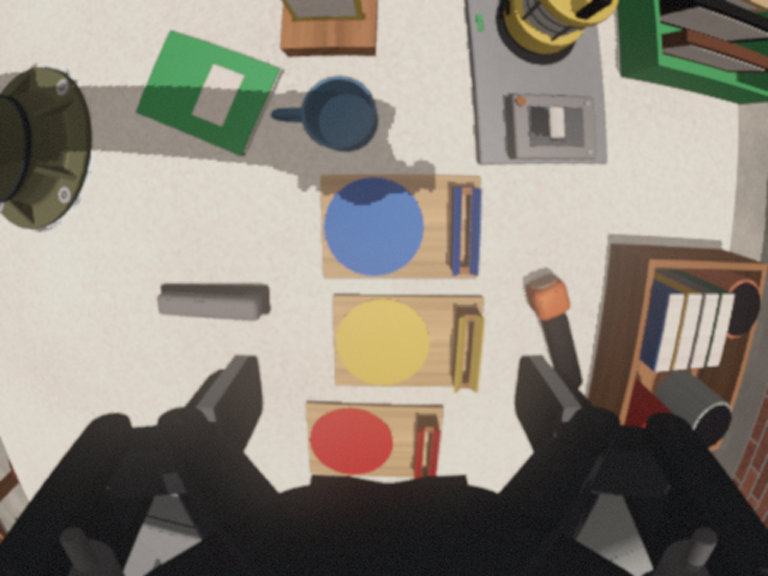

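View pics/v4.png

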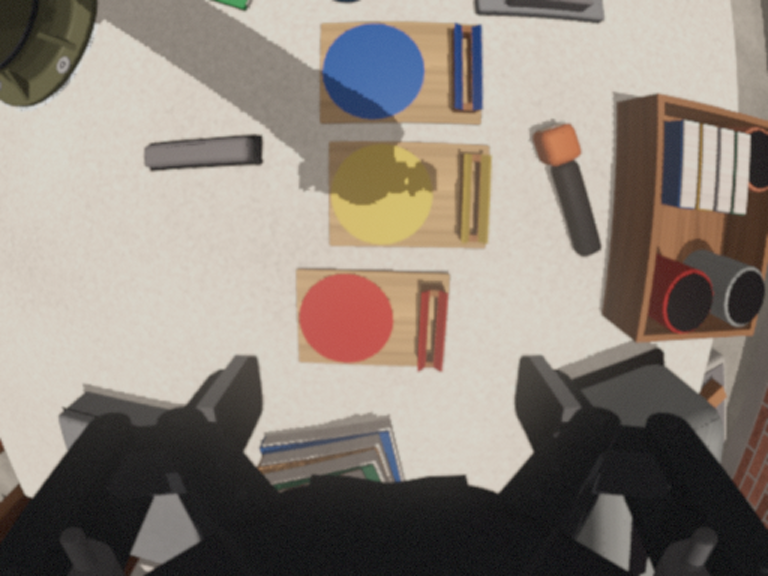

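```bash
cat >> h.py <<'E'
def mask(p,col,vmin=50):
    hsv=cv2.cvtColor(p["color"],cv2.COLOR_RGB2HSV); h,s,v=[hsv[:,:,i].astype(int) for i in range(3)]
    b={"red":((h<6)|(h>172))&(s>140),"blue":(h>103)&(h<122)&(s>130),"yellow":(h>20)&(h<32)&(s>125)}[col]&(v>vmin)
    return cv2.morphologyEx(b.astype(np.uint8),cv2.MORPH_OPEN,np.ones((2,2),np.uint8))
def blobs(p,col,near,z,rad,amin=60,vmin=50):
    "components whose centroid on plane z lies within rad of near -> list of (area, Nx3 boundary points on plane z)"
    n,lab,st,ce=cv2.connectedComponentsWithStats(mask(p,col,vmin)); out=[]
    for i in range(1,n):
        if st[i,4]<amin: continue
        X=atz(p,ce[i],z)
        if np.hypot(*(X[:2]-near[:2]))>rad: continue
        c=max(cv2.findContours((lab==i).astype(np.uint8),cv2.RETR_EXTERNAL,cv2.CHAIN_APPROX_NONE)[0],key=len)[:,0]
        out.append((st[i,4],np.array([atz(p,u,z) for u in c.astype(float)]),ce[i]))
    return sorted(out,key=lambda t:-t[0])
def circ(P):
    f=lambda q:np.hypot(P[:,0]-q[0],P[:,1]-q[1])-q[2]
    r=least_squares(f,[*P[:,:2].mean(0),.05],loss="soft_l1",f_scale=.002); return r.x,np.abs(r.fun).mean()
E
cat > m4.py <<'E'
from h import *
import pickle
np.set_printoptions(precision=4,suppress=True)
M={"red":(.425,-.40),"yellow":(.47,-.263),"blue":(.455,-.123)}
for v in(3,4):
    p=pickle.load(open(f"v{v}.pkl","rb")); im=p["color"].copy()
    for c,m in M.items():
        for a,P,ce in blobs(p,c,np.array(m),.008,.05)[:1]:
            x,e=circ(P); print(v,c,"mat",a,x,e)
        for a,P,ce in blobs(p,c,np.array(m)+[.1,0],.044,.045,20)[:3]:
            r=cv2.minAreaRect((P[:,:2]*1000).astype(np.float32)); print("   lip",a,np.round(r[0],1),np.round(r[1],1),round(r[2],1),ce.round())
E
python3 m4.py
```

```text
3 red mat 1835 [ 0.4365 -0.4029  0.0515] 0.0005383413847208675
   lip 129 [ 539.5 -392.3] [69.7  8.7] 87.5 [290. 303.]
   lip 125 [ 521.1 -395.4] [ 7.1 72.6] 0.1 [280. 304.]
3 yellow mat 386 [ 0.4877 -0.2998  0.0207] 0.005923143812318176
   lip 158 [ 560.7 -258.6] [ 6.8 80.8] 0.5 [307. 236.]
   lip 139 [ 579.3 -265. ] [72.8  6.5] 88.3 [318. 239.]
4 red mat 2745 [ 0.4363 -0.4019  0.0514] 0.0004584728742028058
   lip 176 [ 520.7 -398.6] [78.3  6.4] 88.6 [283. 218.]
4 yellow mat 1763 [ 0.4711 -0.2448  0.0377] 0.007059709872195187
   lip 224 [ 560.6 -260.5] [84.6  6.3] 89.1 [311. 131.]
   lip 153 [ 579.3 -247.7] [54.5  6.8] 89.6 [324. 123.]
4 blue mat 3161 [ 0.467  -0.1269  0.0509] 0.0004641596412450234
   lip 190 [ 570.9 -123.2] [74.8  6.1] 89.6 [319.  42.]
   lip 174 [ 550.6 -127.5] [83.6  4.7] 89.7 [306.  43.]
```

Run:
```python
from h import *
import pickle
np.set_printoptions(precision=4,suppress=True)
v={i:pickle.load(open(f"v{i}.pkl","rb")) for i in range(5)}
for i,box in ((1,(230,135,330,195)),(3,(320,55,410,115))): save(v[i],f"sw{i}",box,6)
# station corners at z=.02 and box
for i,u in ((1,(399,250)),(3,(557,107))): print(i,atz(v[i],np.array(u)/1.5,.1005))
for i,us in ((1,[(347,283),(483,275)]),(3,[(479,162),(607,162)]),(0,[(316,63),(458,55)])):
    print(i,[atz(v[i],np.array(u)/1.5,.02) for u in us])
for i,us in ((1,[(370,218),(460,216),(371,285),(462,280)]),(3,[(512,94),(590,94),(510,157),(597,157)])): print("box",i,[atz(v[i],np.array(u)/1.5,.052)[:2] for u in us])
```

```text
1 [ 0.6314 -0.0026  0.1005]
3 [ 0.6309 -0.0015  0.1005]
1 [array([ 0.5778, -0.0543,  0.02  ]), array([ 0.7252, -0.0447,  0.02  ])]
3 [array([ 0.5763, -0.0544,  0.02  ]), array([ 0.7254, -0.0444,  0.02  ])]
0 [array([0.5469, 0.4001, 0.02  ]), array([0.6934, 0.4091, 0.02  ])]
box 1 [array([0.6043, 0.0197]), array([0.6921, 0.0226]), array([ 0.6049, -0.0477]), array([ 0.6966, -0.0421])]
box 3 [array([0.6023, 0.0149]), array([0.6871, 0.024 ]), array([ 0.6009, -0.0484]), array([ 0.6963, -0.0414])]
```

View pics/sw1.png

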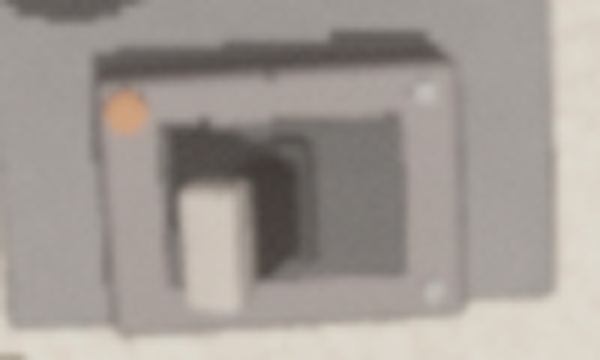

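View pics/sw3.png

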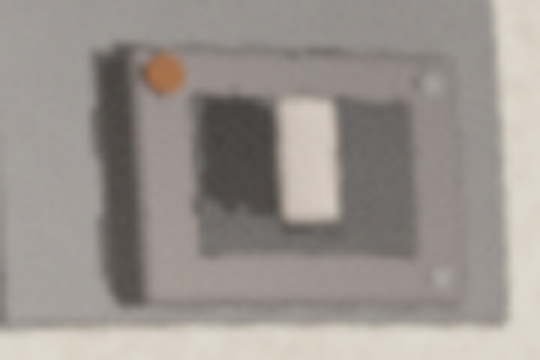

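Run:
```python
from h import *
np.set_printoptions(precision=4,suppress=True)
a=.065
manip.movep([.57,-.021,.22],down(a)); manip.gripper_to(0)
manip.move_linear([.57,-.021,.078],max_speed=.15)
print(manip.observe()["position"],manip.observe()["wrist_force"])
print(manip.move_linear([.664,-.0145,.078],max_speed=.05,f_stop=8))
s=manip.observe();print(s["position"],s["wrist_force"],s["time_s"])
manip.move_linear([.60,-.019,.078],max_speed=.1)
manip.move_linear([.60,-.019,.25],max_speed=.2)
manip.gripper_to(.085)
manip.movep([.62,.0,.30],down(0));manip.wait(.2)
p=shot("wrist");save(p,"sw_after",(150,50,400,280),3)
```

```text
[ 0.5708 -0.0211  0.0789] [0.1387 1.0604 0.347 ]
True
[ 0.6448 -0.0159  0.0771] [-1.8967  0.0461  4.8629] 14.275
```

View pics/sw_after.png

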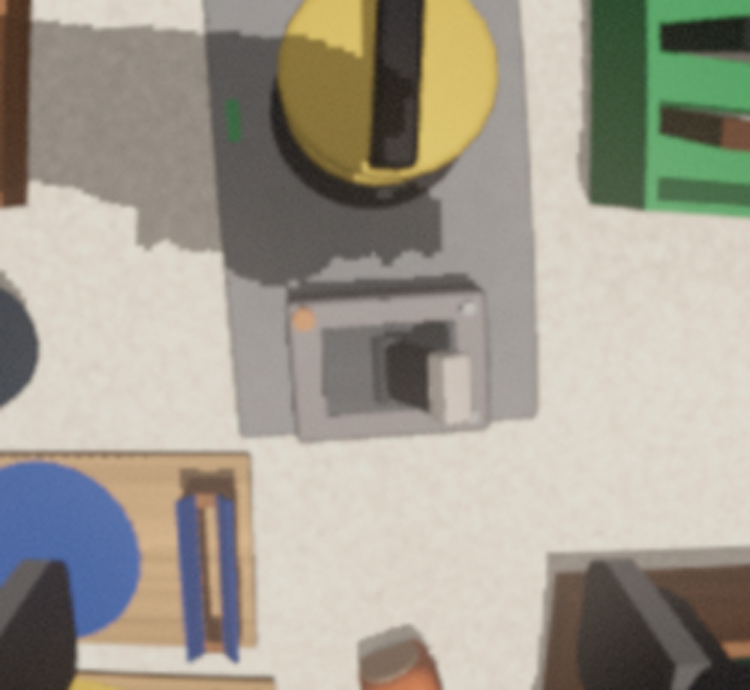

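```bash
cat > m5.py <<'E'
from h import *
np.set_printoptions(precision=4,suppress=True)
p=shot("wrist"); print("tip",atz(p,(300,179),.1005), [ (atz(p,u,.1005),c) for u,c in pin(p,"power_tip",2)])
# yellow handle: black bar
manip.movep([.60,.10,.29],down(0));manip.wait(.2)
p=shot("wrist");save(p,"ly");print([(u,atz(p,u,.1025),c) for u,c in pin(p,"lantern_yellow_mid",3)])
for c in("yellow","blue","red"):
    for a,P,ce in blobs(p,c,np.array([.63,.2]),.138,.25,150)[:3]:
        x,e=circ(P);print(c,a,x,e)
E
python3 m5.py
```

```text
tip [ 0.6697 -0.0117  0.1005] [(array([ 0.6746, -0.0135,  0.1005]), 0.74)]
[]
yellow 1742 [0.6326 0.1219 0.0281] 0.006130861880798446
yellow 278 [ 0.4036 -0.7994  0.8949] 0.0025354770846750256
blue 3040 [0.63   0.2143 0.0344] 0.0067077113974703985
red 797 [0.6213 0.282  0.0274] 0.00436309845840119
red 396 [ 0.4183 -0.0033  0.2217] 0.002032245837667585
```

View pics/ly.png

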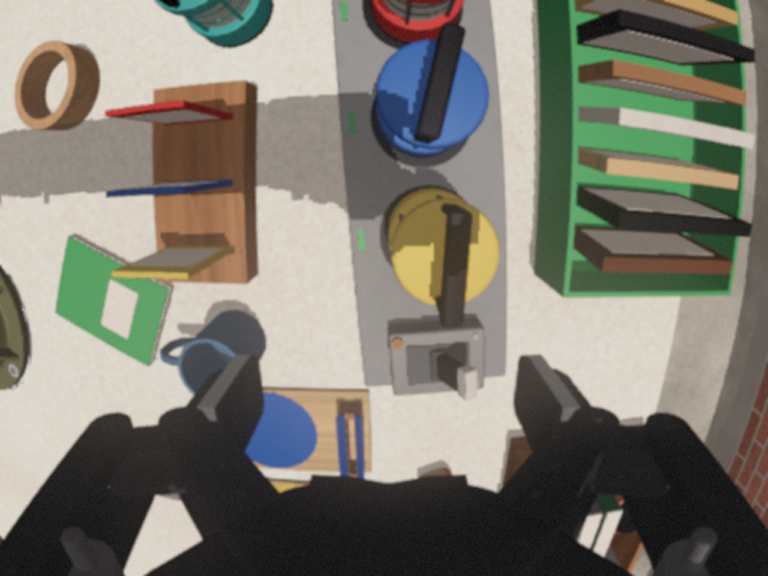

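The paddle has gone over to +x, but its tip (x ≈ 0.670–0.675) is short of the expected ~0.679. The earlier stop may have tripped early, so I'll push again, higher up and harder.

Run:
```python
from h import *
np.set_printoptions(precision=4,suppress=True)
a=.065
manip.movep([.60,-.019,.25],down(a)); manip.gripper_to(0)
manip.move_linear([.60,-.019,.086],max_speed=.2)
print(manip.move_linear([.68,-.0135,.086],max_speed=.04,f_stop=18))
s=manip.observe();print(s["position"],s["wrist_force"],s["time_s"])
manip.move_linear([.60,-.019,.086],max_speed=.15)
manip.move_linear([.60,-.019,.28],max_speed=.25)
manip.gripper_to(.085)
manip.movep([.62,-0.04,.30],down(0));manip.wait(.2)
p=shot("wrist");save(p,"sw_after2",(150,50,400,280),3)
print([ (u,atz(p,u,.1005),c) for u,c in pin(p,"power_tip",2)])
```

```text
True
[ 0.6489 -0.0158  0.0857] [-3.6536  0.5898  6.4423] 21.7167
[(array([303.7, 147.2]), array([ 0.6733, -0.012 ,  0.1005]), 0.65)]
```

View pics/sw_after2.png

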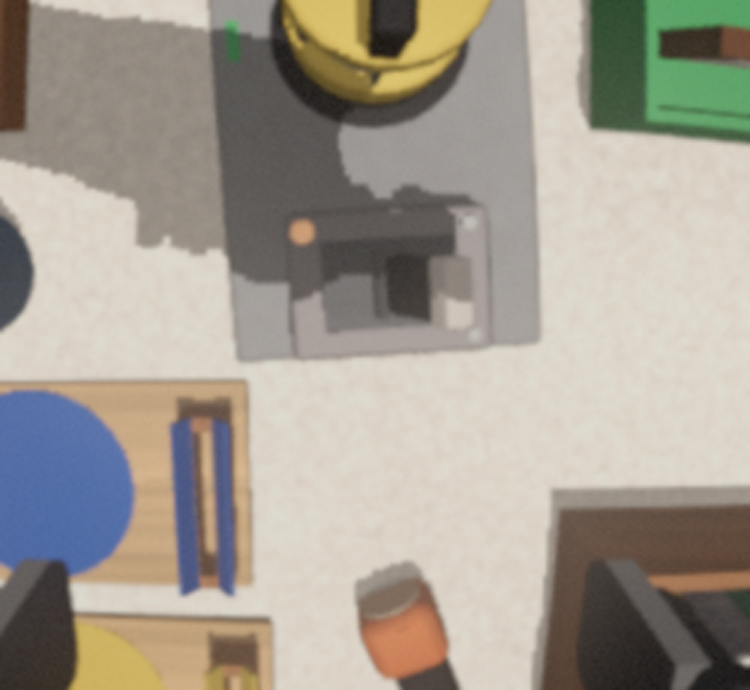

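```bash
cat >> h.py <<'E'
def bar(p,near,zt,dbg=None,rad=.05,vmax=60):
    "black handle bar seen from above; top at zt -> centre xy, yaw of bar (angle of lantern y axis direction mod pi), sizes"
    hsv=cv2.cvtColor(p["color"],cv2.COLOR_RGB2HSV); m=((hsv[:,:,2]<vmax)&(hsv[:,:,1]<110)).astype(np.uint8)
    c=proj(p,[near[0],near[1],zt]); n,lab,st,ce=cv2.connectedComponentsWithStats(m); best=None
    for i in range(1,n):
        if st[i,4]<100: continue
        X=atz(p,ce[i],zt); d=np.hypot(X[0]-near[0],X[1]-near[1])
        ys,xs=np.nonzero(lab==i)
        if d<rad and (best is None or d<best[0]): best=(d,i,xs,ys)
    if best is None: return None
    P=np.array([atz(p,(x,y),zt)[:2] for x,y in zip(best[2],best[3])])
    (cx,cy),(w,h),ang=cv2.minAreaRect((P*1000).astype(np.float32))
    th=np.radians(ang) if w>h else np.radians(ang+90)
    th=th%np.pi
    return np.array([cx,cy])/1000,th,(round(w,1),round(h,1)),len(P)
E
cat > m6.py <<'E'
from h import *
np.set_printoptions(precision=4,suppress=True)
manip.movep([.633,.035,.29],down(0));manip.wait(.2)
p=shot("wrist");save(p,"ly2")
print(bar(p,(.633,.1),.185))
for a,P,ce in blobs(p,"yellow",np.array([.635,.1]),.138,.04,150)[:3]:
    x,e=circ(P);print(a,x,e)
u=pin(p,"lantern_yellow_mid",2);print([(a,atz(p,a,.1025),c) for a,c in u])
E
python3 m6.py
```

```text
(array([0.6363, 0.1226]), np.float64(1.6356188827946725), (53.5, 96.4), 1571)
1636 [0.6255 0.1068 0.0237] 0.0061680130688511895
247 [0.663  0.12   0.0122] 0.0027033345963349093
[]
```

View pics/ly2.png

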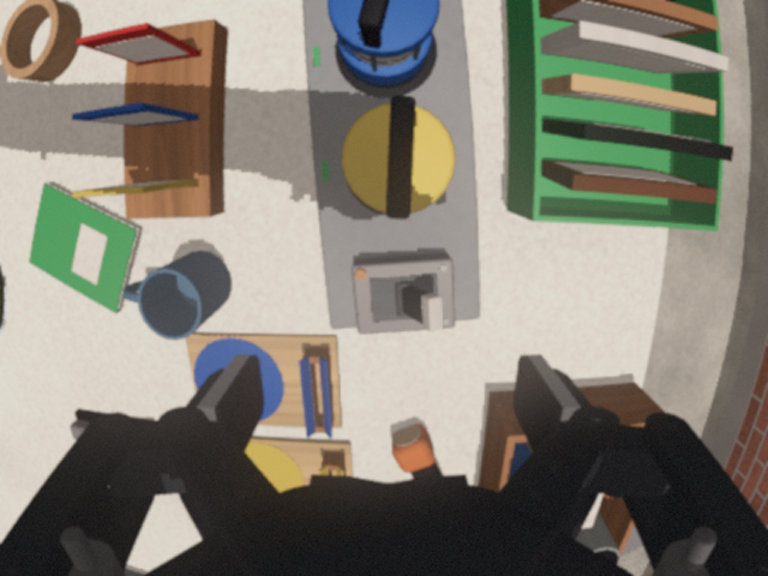

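Run:
```python
from h import *
np.set_printoptions(precision=4,suppress=True)
p=shot("wrist")
for vm in (25,30,35,40,45,50): print(vm,bar(p,(.633,.1),.185,vmax=vm))
print([atz(p,np.array(u)/1.5,.185) for u in ((402,97),(399,216))])
hsv=cv2.cvtColor(p["color"],cv2.COLOR_RGB2HSV);print(hsv[104,267],hsv[50,257])
```

```text
25 None
30 None
35 None
40 (array([0.6424, 0.131 ]), np.float64(1.5696275985505153), (21.2, 11.5), 217)
45 (array([0.6424, 0.1276]), np.float64(1.5697169476050874), (28.0, 11.5), 357)
50 (array([0.6421, 0.1233]), np.float64(1.5393858064760115), (36.4, 11.8), 523)
[array([0.6424, 0.141 , 0.185 ]), array([0.6408, 0.0742, 0.185 ])]
[17 67 53] [108 145 162]
```

```bash
cat >> h.py <<'E'
def pick(x,y,a,zf=.02):
    q=down(a)
    manip.gripper_to(.05)
    manip.movep([x,y,zf+.26],q)
    manip.move_linear([x,y,zf+.19],max_speed=.2)
    print("down",manip.move_linear([x,y,zf+.139],max_speed=.06,f_stop=10))
    manip.gripper_to(0.0); s=manip.observe(); print("gap",s["finger_gap"],s["position"].round(4))
    f0=s["wrist_force"].copy()
    manip.move_linear([x,y,zf+.16],max_speed=.05)
    manip.move_linear([x,y,.36],max_speed=.2)
    s=manip.observe(); print("gap",s["finger_gap"],"dF",(s["wrist_force"]-f0).round(2),s["time_s"])
def place(x,y,a=None,zf=.008):
    manip.move_linear([x,y,.36],frame=None if a is None else down(a),max_speed=.2)
    manip.move_linear([x,y,zf+.139+.015],max_speed=.15)
    manip.wait(.3)
    print("touch",manip.move_linear([x,y,zf+.139-.006],max_speed=.02,f_stop=2.5))
    s=manip.observe(); print(s["position"].round(4),s["wrist_force"].round(2))
    manip.gripper_to(.05); manip.wait(.2)
    manip.move_linear([x,y,zf+.139+.08],max_speed=.12)
    manip.move_linear([x,y,.34],max_speed=.25); print(manip.observe()["time_s"])
E
python3 - <<'E'
from h import *
import pickle
np.set_printoptions(precision=4,suppress=True)
for v in (3,4):
    p=pickle.load(open(f"v{v}.pkl","rb"))
    hsv=cv2.cvtColor(p["color"],cv2.COLOR_RGB2HSV)
    uv=proj(p,[.475,-.262,.008]).astype(int); print(v,uv,hsv[uv[1],uv[0]], hsv[uv[1]+12,uv[0]], hsv[uv[1]-20,uv[0]])
p=pickle.load(open("v4.pkl","rb"))
pts=np.array([(330,194),(433,194),(381,143),(381,245)])/1.5
P=np.array([atz(p,u,.008) for u in pts]);print(circ(P))
p=pickle.load(open("v3.pkl","rb"))
pts=np.array([(334,342),(430,342),(382,299),(382,386)])/1.5
P=np.array([atz(p,u,.008) for u in pts]);print(circ(P))
pick(.6416,.1076,-.024)
E
```

```text
3 [254 229] [ 23 123 214] [ 23 127 213] [ 23 119 217]
4 [254 130] [ 21 137 136] [ 24 120 212] [ 22 141 134]
(array([ 0.4754, -0.2602,  0.0548]), np.float64(1.5145856418409542e-05))
(array([ 0.4753, -0.2615,  0.0552]), np.float64(0.0004209424880301533))
down False
gap 0.012782414984958593 [0.6414 0.1075 0.1594]
gap 0.01291250241715807 dF [ 1.15  0.7  -9.01] 29.6
```

Run:
```python
from h import *
np.set_printoptions(precision=4,suppress=True)
place(.4753,-.261)
p=shot("wrist");save(p,"py")
# look for blue
manip.movep([.633,.15,.29],down(0));manip.wait(.2)
p=shot("wrist");save(p,"lb")
s=shot("scene");save(s,"sc1")
```

```text
touch True
[ 0.4747 -0.261   0.1472] [-1.09 -0.19  5.47]
36.3417
```

View pics/py.png

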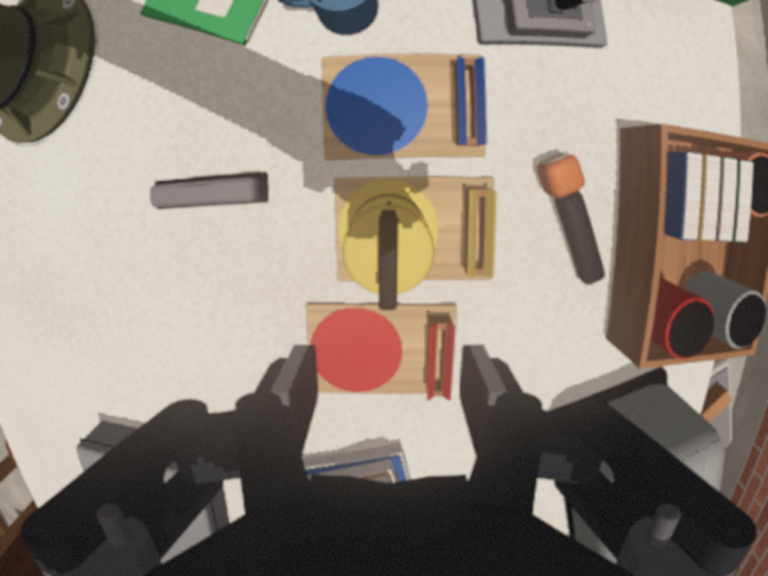

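View pics/lb.png

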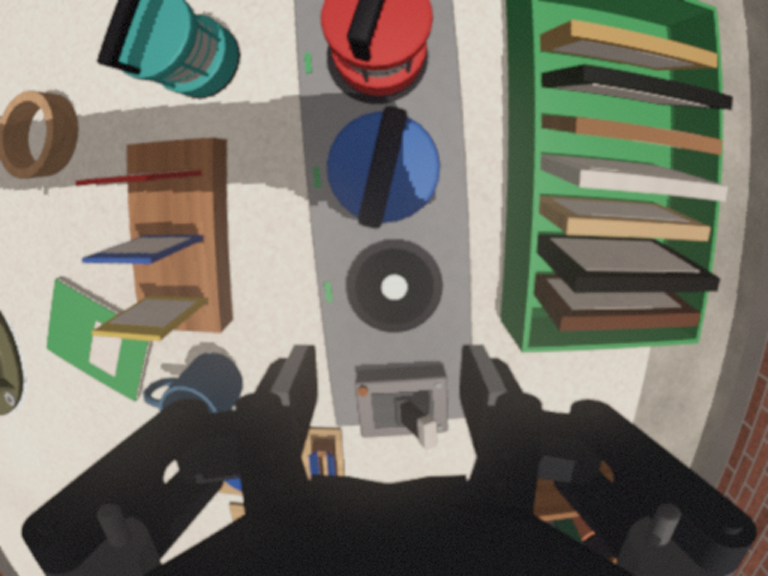

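View pics/sc1.png

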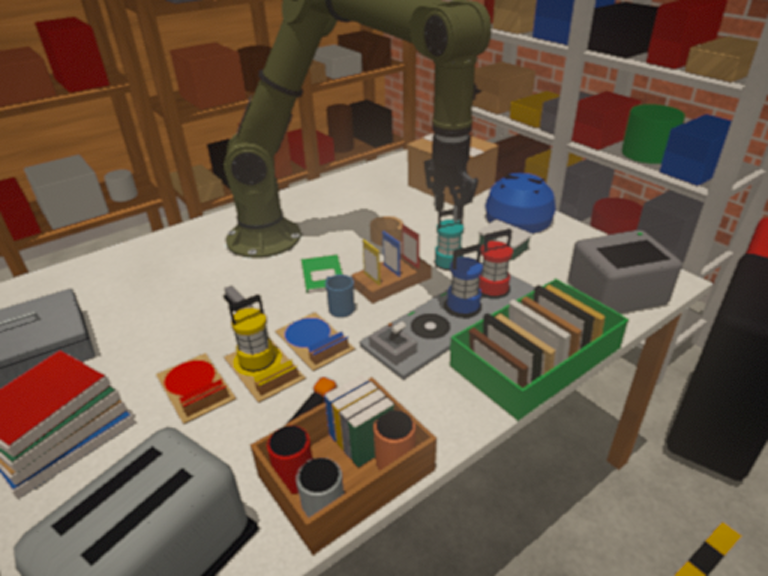

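The yellow lantern stands on its mat. The blue bar runs from (396,108) to (371,226) in `lb`.

Run:
```python
from h import *
np.set_printoptions(precision=4,suppress=True)
p=shot("wrist")
A,B=[atz(p,np.array(u)/1.5,.185) for u in ((396,108),(371,226))]
c=(A+B)/2; d=A-B; a=np.arctan2(d[1],d[0])-np.pi/2; print(c,np.hypot(*d[:2]),a)
# 105..  grasp
if .06<np.hypot(*d[:2])<.076:
    pick(c[0],c[1],a)
    place(.467,-.127)
    manip.movep([.63,.26,.29],down(0));manip.wait(.2)
    p=shot("wrist");save(p,"lr")
    p=shot("top");save(p,"tp2")
```

```text
[0.6322 0.2173 0.185 ] 0.06763883510226386 -0.20743621559070702
down False
gap 0.012592025159397337 [0.632  0.2173 0.1594]
gap 0.012966058680691625 dF [ 2.79  0.59 -8.33] 42.4917
touch True
[ 0.4666 -0.1269  0.1472] [-2.32  0.52  4.42]
49.1167
```

View pics/lr.png

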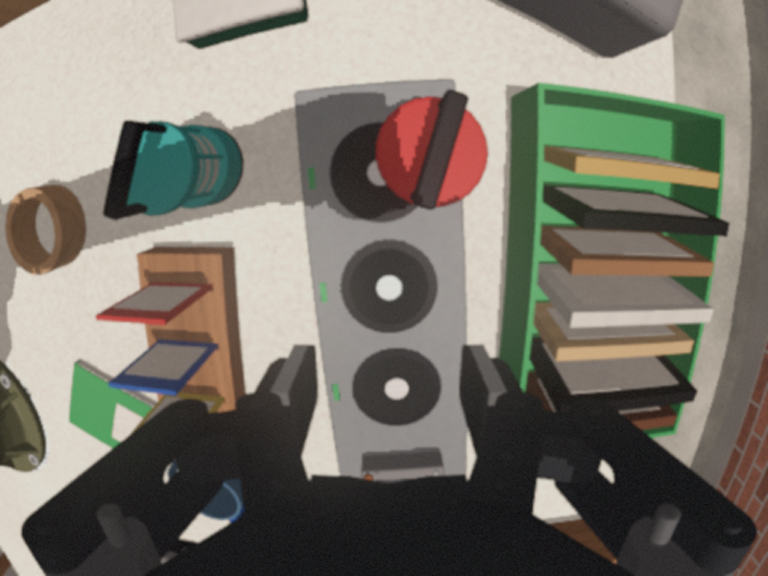

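View pics/tp2.png

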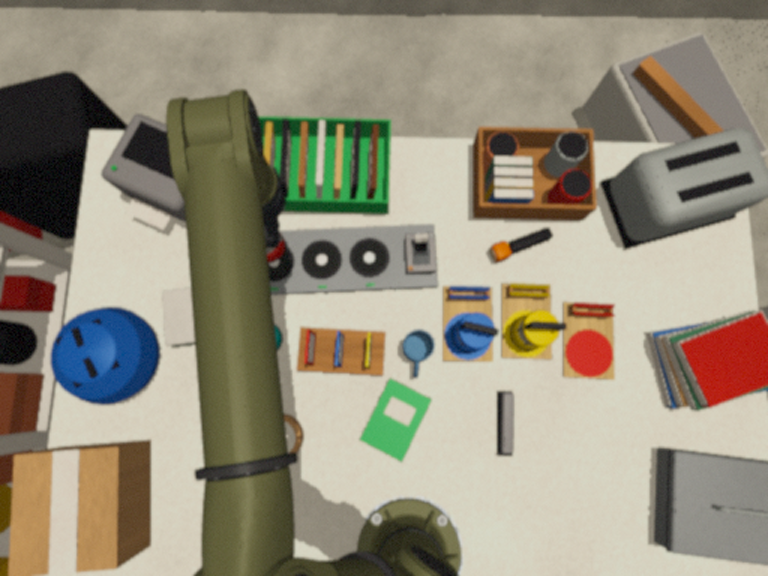

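The red lantern has been knocked about 3 cm toward +x. It still stands on the station, and its bar runs from (456,94) to (426,204).

Run:
```python
from h import *
np.set_printoptions(precision=4,suppress=True)
p=shot("wrist")
A,B=[atz(p,np.array(u)/1.5,.185) for u in ((457,95),(427,205))]
c=(A+B)/2; d=A-B; a=np.arctan2(d[1],d[0])-np.pi/2; print(c,np.hypot(*d[:2]),a)
if .058<np.hypot(*d[:2])<.078:
    # check once more from close above
    manip.movep([c[0],c[1]-.06,.27],down(a));manip.wait(.2)
    p=shot("wrist");save(p,"lr2")
```

```text
[0.6618 0.3376 0.185 ] 0.06468974488145003 -0.2553259632306597
```

View pics/lr2.png

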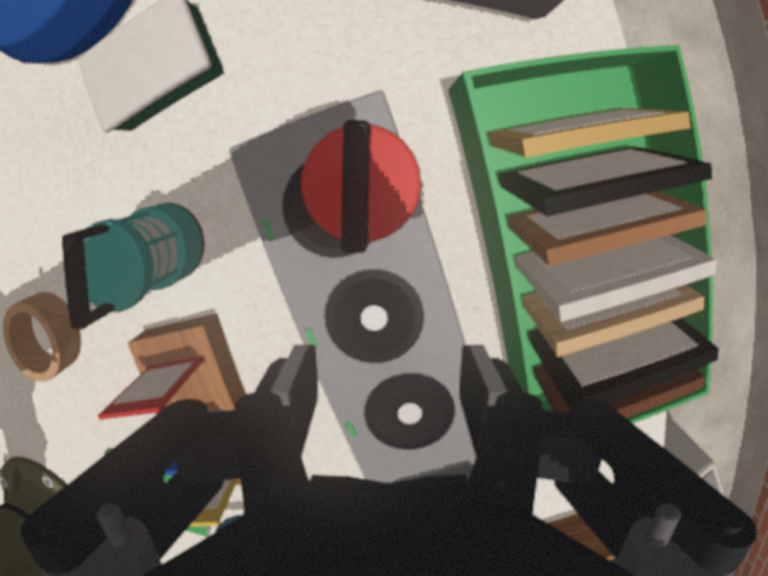

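Run:
```python
from h import *
np.set_printoptions(precision=4,suppress=True)
p=shot("wrist")
A,B=[atz(p,np.array(u)/1.5,.185) for u in ((357,121),(354,251))]
c=(A+B)/2; d=A-B; a=np.arctan2(d[1],d[0])-np.pi/2; print(c,np.hypot(*d[:2]),a)
if .058<np.hypot(*d[:2])<.078:
    pick(c[0],c[1],a)
    place(.4364,-.4024)
    manip.movep([.48,-.27,.34],down(0));manip.wait(.2)
    p=shot("wrist");save(p,"st")
```

```text
[0.6619 0.3377 0.185 ] 0.06767260875099086 -0.28591878812635385
down False
gap 0.013071035863109247 [0.6615 0.3381 0.1595]
gap 0.013263281117121443 dF [ 1.63 -0.51 -8.48] 55.7583
touch True
[ 0.4358 -0.4022  0.1472] [-2.01  0.68  6.24]
64.3417
```

View pics/st.png

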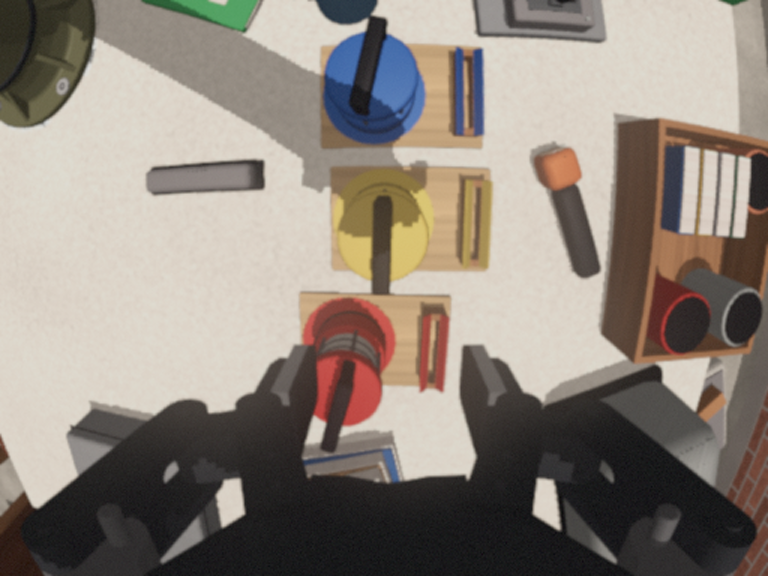

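All three lanterns are on their mats. Next come the plates. I view the rack with the jaw along the plates' thickness, the same relative geometry I'll use over the slots, so calibration offsets cancel.

Run:
```python
from h import *
import pickle
manip.gripper_to(.05)
manip.movep([.47,.16,.27],down(np.pi/2));manip.wait(.3)
p=shot("wrist");save(p,"rk");pickle.dump(p,open("rk.pkl","wb"))
for i,(x,y) in enumerate(((.544,-.195+.0),(.53,-.40))): pass
manip.movep([.565,-.19,.34],down(0));manip.wait(.3)
p=shot("wrist");save(p,"sl1");pickle.dump(p,open("sl1.pkl","wb"))
manip.movep([.565,-.32,.34],down(0));manip.wait(.3)
p=shot("wrist");save(p,"sl2");pickle.dump(p,open("sl2.pkl","wb"))
manip.movep([.53,-.45,.34],down(0));manip.wait(.3)
p=shot("wrist");save(p,"sl3");pickle.dump(p,open("sl3.pkl","wb"))
print(manip.observe()["time_s"])
```

```text
70.9917
```

View pics/rk.png

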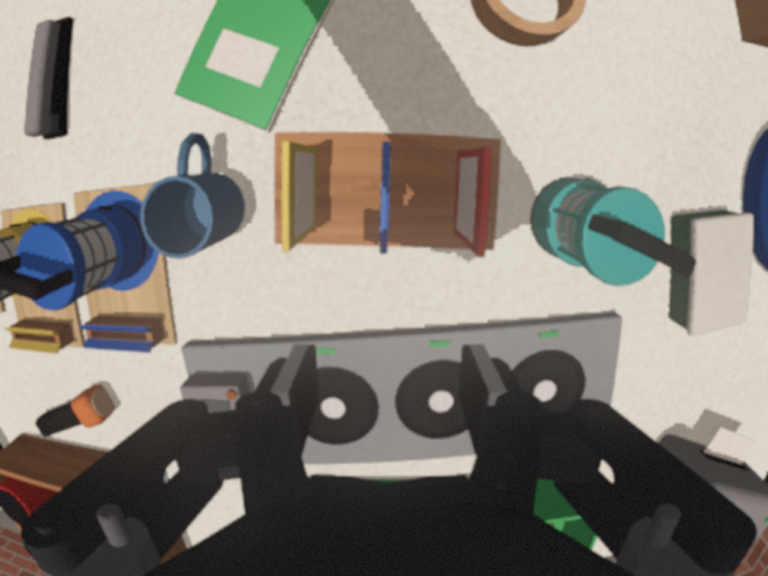

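View pics/sl1.png

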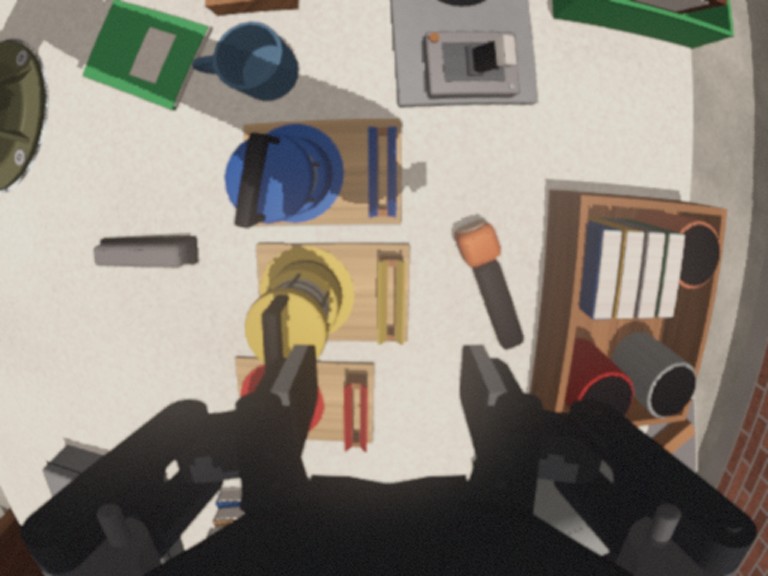

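View pics/sl2.png

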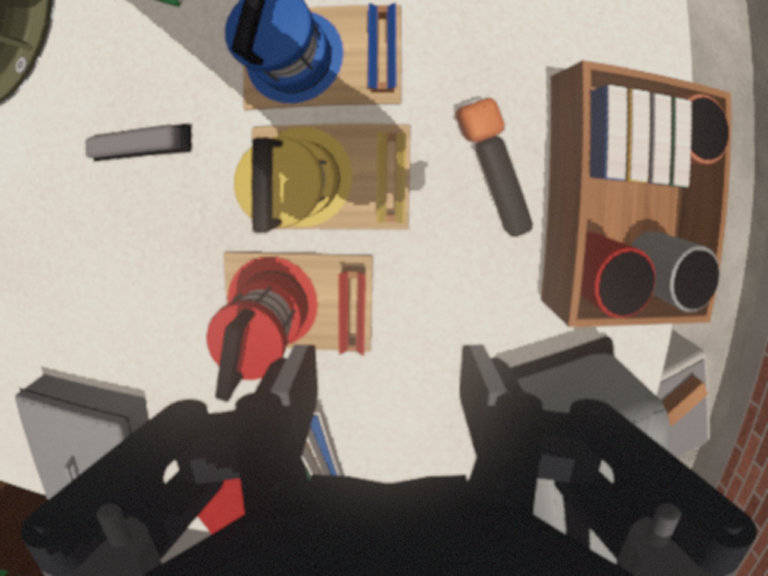

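View pics/sl3.png

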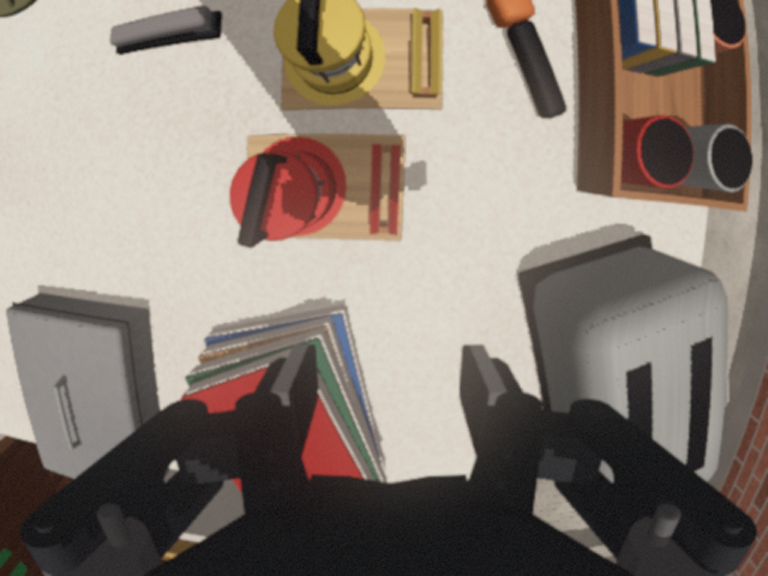

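Run:
```python
from h import *
import pickle
L=lambda n:pickle.load(open(n+".pkl","rb"))
save(L("rk"),"c_rk",(175,80,340,175),4.8)
ims=[]
for n,b in (("sl1",(235,75,275,155)),("sl2",(235,75,275,160)),("sl3",(235,85,275,165))):
    im=L(n)["color"][b[1]:b[1]+80,b[0]:b[0]+40,::-1]; ims.append(cv2.resize(im,None,fx=6.5,fy=6.5,interpolation=cv2.INTER_CUBIC))
cv2.imwrite("pics/c_sl.png",np.hstack(ims))
```

```text
(no output)
```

View pics/c_rk.png

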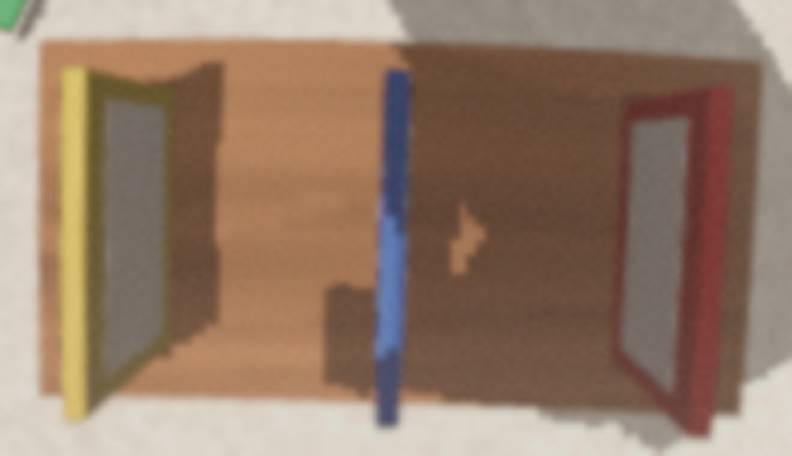

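View pics/c_sl.png

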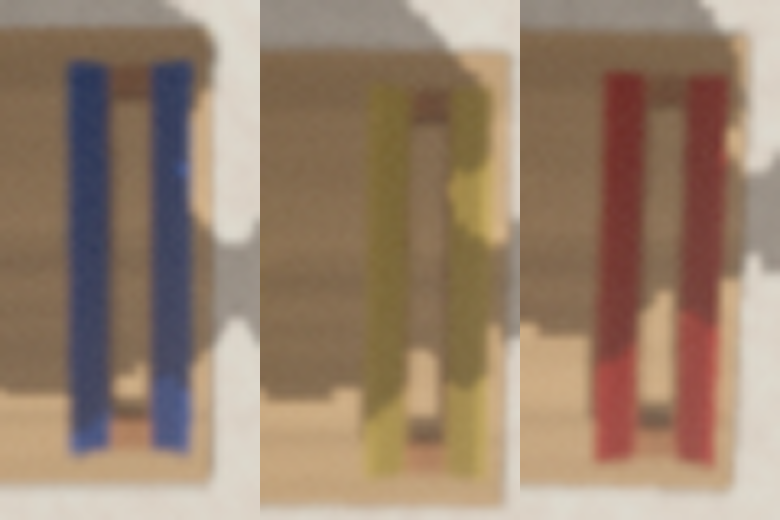

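```bash
cat > geo.py <<'E'
from h import *
import pickle
np.set_printoptions(precision=4,suppress=True)
L=lambda n:pickle.load(open(n+".pkl","rb"))
rk=L("rk"); PL={};SL={}
for c,(t,b) in {"yellow":((75,67),(75,419)),"blue":((398,70),(387,426)),"red":((718,86),(700,437))}.items():
    A,B=[atz(rk,np.array(u)/4.8+[175,80],.14)[:2] for u in (t,b)]  # image down = +x
    d=B-A; PL[c]=((A+B)/2,np.arctan2(d[1],d[0]),np.hypot(*d))
for c,(n,o,q) in {"blue":("sl1",(235,75),((68,62),(72,455),(190,62),(190,452))),
    "yellow":("sl2",(235,75),((110,85),(105,475),(230,88),(223,475))),
    "red":("sl3",(235,85),((84,73),(75,462),(207,73),(194,462)))}.items():
    p=L(n); X=np.array([atz(p,np.array(u)/6.5+o,.044)[:2] for u in q])
    t=(X[0]+X[2])/2;b=(X[1]+X[3])/2; d=t-b
    SL[c]=(X.mean(0),np.arctan2(d[1],d[0])-np.pi/2,np.hypot(*d),np.hypot(*(X[2]-X[0])))
if __name__=="__main__":
    for c in PL: print(c,PL[c],SL[c])
E
python3 geo.py
```

```text
yellow (array([0.4215, 0.0962]), np.float64(-0.031991381377457995), np.float64(0.06930033661200519)) (array([ 0.5704, -0.261 ]), np.float64(-0.010976169243421152), np.float64(0.08875847142857807), np.float64(0.02684195264658222))
blue (array([0.4235, 0.1581]), np.float64(-0.03201134827220203), np.float64(0.06896024703253822)) (array([ 0.5615, -0.1262]), np.float64(0.006906240563993693), np.float64(0.08939548086883209), np.float64(0.0272682296525304))
red (array([0.4253, 0.2198]), np.float64(-0.021373018179215577), np.float64(0.06918669097659828)) (array([ 0.5297, -0.4031]), np.float64(-0.025354326216875167), np.float64(0.08907208030948477), np.float64(0.027536107528970507))
```

Measurements agree. The plates are 62 mm apart and 69 mm long, and each slot lies within about 2 mm of its mat plus 95 mm. I start with the yellow plate.

```bash
cat > plate.py <<'E'
from geo import *
def grab(c):
    (x,y),th,_=PL[c]; q=down(np.pi/2+th)
    manip.gripper_to(.03)
    manip.movep([x,y,.25],q)
    manip.move_linear([x,y,.165],max_speed=.2)
    print("down",manip.move_linear([x,y,.105],max_speed=.06,f_stop=6))
    manip.gripper_to(0); s=manip.observe(); print(c,"gap",s["finger_gap"],s["position"].round(4),s["wrist_force"].round(2))
    manip.move_linear([x,y,.15],max_speed=.06); manip.move_linear([x,y,.30],max_speed=.2)
    print("gap",manip.observe()["finger_gap"])
def insert(c,dx=0,dy=0):
    (x,y),th=SL[c][:2]; x+=dx;y+=dy
    manip.movep([x,y,.30],down(th))
    manip.move_linear([x,y,.155],max_speed=.15); manip.wait(.3)
    f0=manip.observe()["wrist_force"]
    r=manip.move_linear([x,y,.100],max_speed=.03,f_stop=5)
    s=manip.observe(); print("stop",r,s["position"].round(4),(s["wrist_force"]-f0).round(2),s["time_s"])
    return s["position"][2]
def release():
    p=manip.observe()["position"]
    manip.gripper_to(.03); manip.wait(.2)
    manip.move_linear([p[0],p[1],.18],max_speed=.1); manip.move_linear([p[0],p[1],.30],max_speed=.25)
E
python3 - <<'E'
from plate import *
grab("yellow")
p=shot("wrist");save(p,"g_y")
z=insert("yellow")
p=shot("wrist");save(p,"i_y")
s=shot("scene");save(s,"si_y",(90,150,260,290),4)
E
```

```text
down False
yellow gap 0.004063451486841785 [0.4219 0.0962 0.1054] [ 0.1  -0.77  2.55]
gap 0.004379097959346583
stop True [ 0.5702 -0.2609  0.1035] [-0.51  0.75  6.19] 81.675
```

View pics/g_y.png

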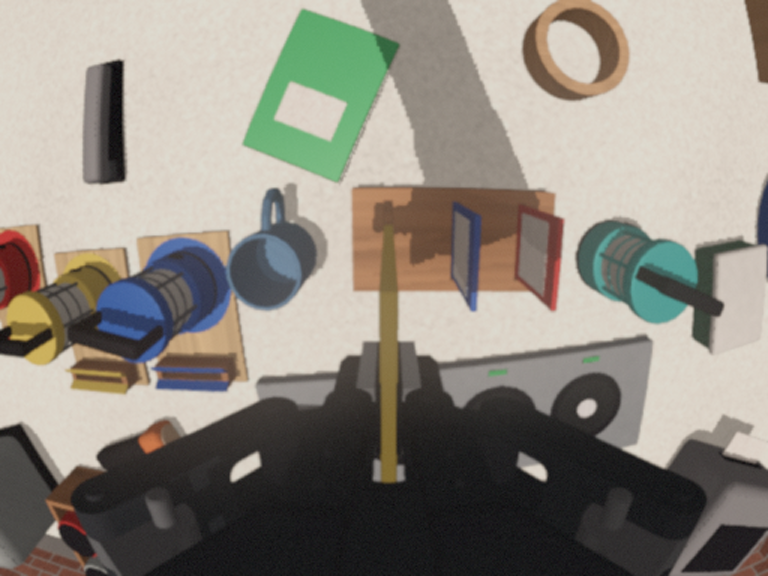

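View pics/i_y.png

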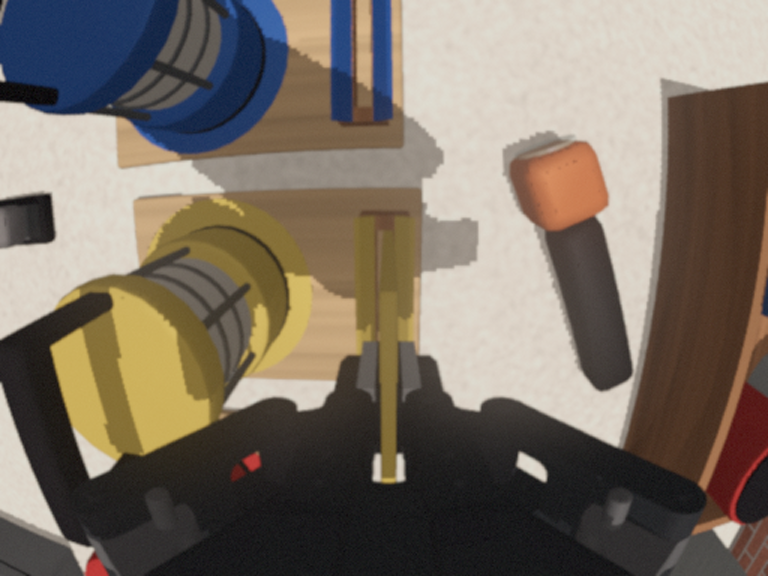

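View pics/si_y.png

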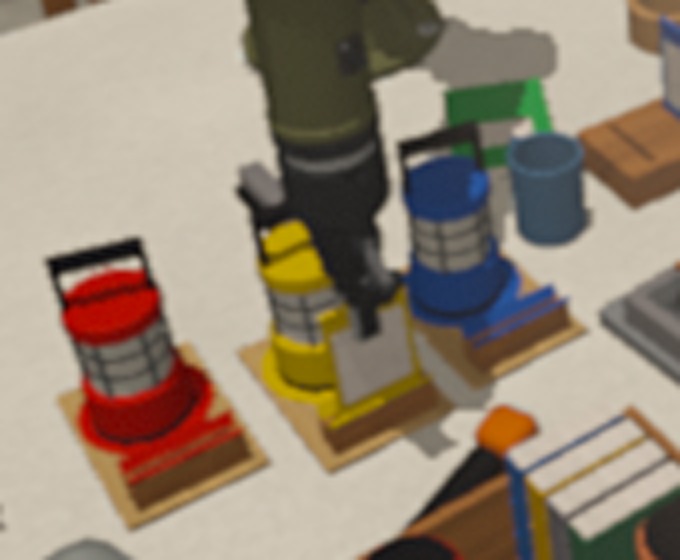

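It stopped at z = 0.1035, which puts the lower edge at 8.1 mm, so it is fully seated. I'll release and do the other two.

Run:
```python
from plate import *
release()
for c in ("blue","red"):
    grab(c); z=insert(c)
    if z<.106: release()
    else: print("JAM",c); break
```

```text
down False
blue gap 0.0043021809902548105 [0.4239 0.1582 0.1054] [ 0.5  -0.    2.94]
gap 0.0039062541690255935
stop True [ 0.5617 -0.1262  0.1294] [-0.59  1.7   5.02] 93.225
JAM blue
```

Run:
```python
from plate import *
s=manip.observe();print(s["moment"],s["wrist_force"])
p=shot("wrist");save(p,"i_b")
s=shot("scene");save(s,"si_b",(90,120,260,260),4)
```

```text
[ 0.0188  0.1461 -0.0014] [-0.6708  1.1922  4.6103]
```

View pics/i_b.png

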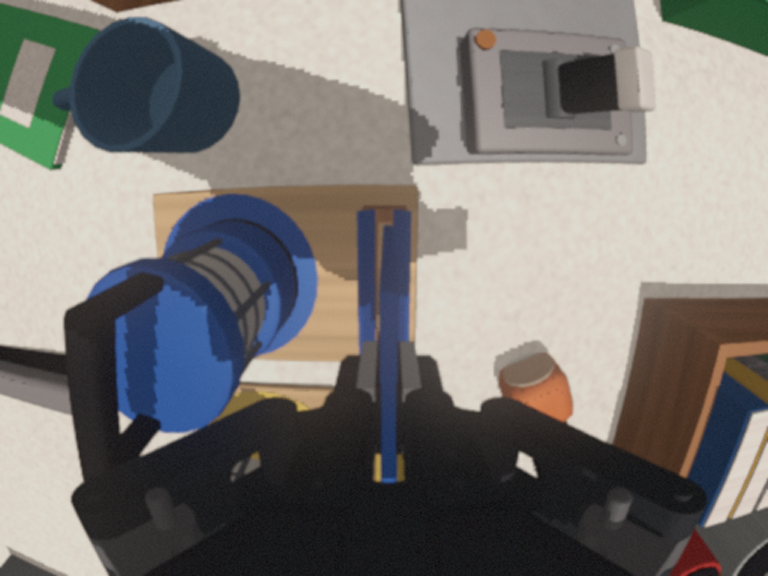

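View pics/si_b.png

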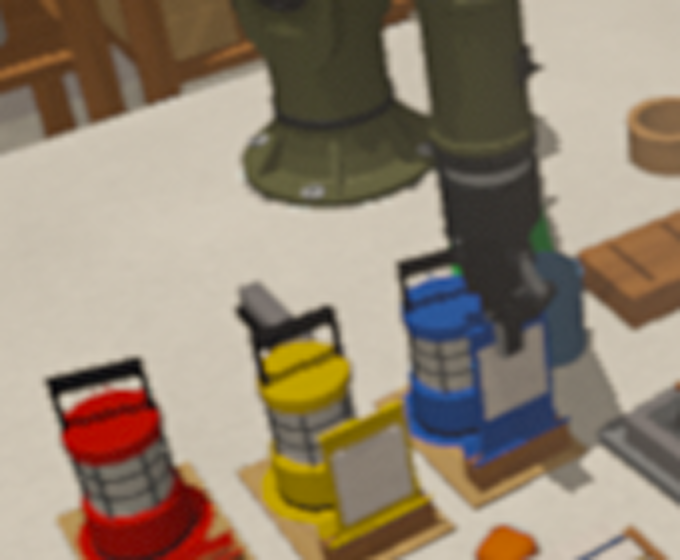

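Run:
```python
from plate import *
p=shot("wrist");save(p,"i_b2",(215,125,305,335),3.5 if 0 else 2.8)
save(p,"i_b3",(225,130,295,250),5)
```

```text
(no output)
```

View pics/i_b3.png

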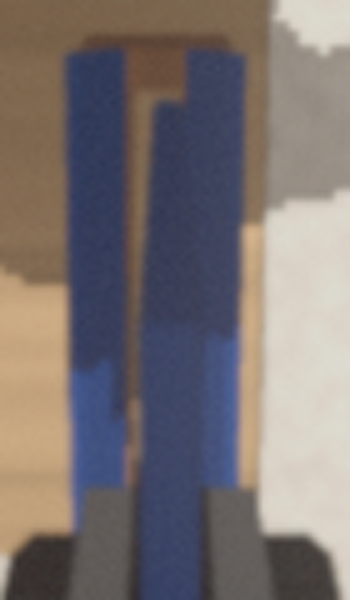

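The plate's far end sits about 2.4 px (~2 mm) right of the slot centre, leaning on the right lip at slot-rim height (lower edge z ≈ 0.034). It is also about 2 mm toward +y. I'll lift, shift by (−2, −1.5) mm and retry.

```bash
cat >> plate.py <<'E'
def retry(c,dx,dy,zlift=.142):
    p=manip.observe()["position"]; manip.move_linear([p[0],p[1],zlift],max_speed=.05)
    (x,y),th=SL[c][:2]; x+=dx;y+=dy
    manip.move_linear([x,y,zlift],max_speed=.03); manip.wait(.3)
    f0=manip.observe()["wrist_force"]
    r=manip.move_linear([x,y,.100],max_speed=.03,f_stop=6)
    s=manip.observe(); print("retry",r,s["position"].round(4),(s["wrist_force"]-f0).round(2),s["time_s"],s["finger_gap"])
    return s["position"][2]
E
python3 - <<'E'
from plate import *
z=retry("blue",-.002,-.0015)
p=shot("wrist");save(p,"i_b4",(225,130,295,250),5)
if z<.106: release()
E
```

```text
retry True [ 0.5595 -0.1275  0.1035] [-1.12  1.74  4.27] 95.5083 0.004265171239164934
```

View pics/i_b4.png

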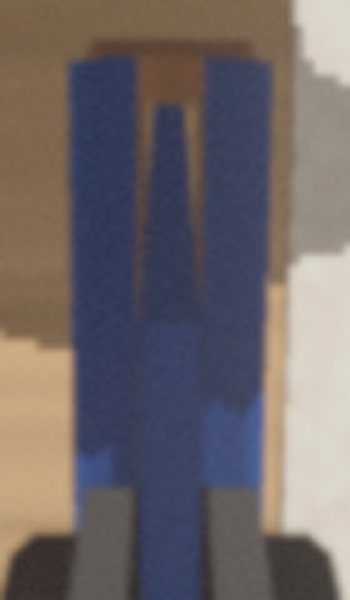

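Run:
```python
from plate import *
grab("red"); z=insert("red",-.001,-.0015)
p=shot("wrist");save(p,"i_r",(225,130,295,250),5)
print(z)
if z<.106: release()
```

```text
down False
red gap 0.0038102406047240325 [0.4256 0.2199 0.1054] [-0.11 -0.51  3.32]
gap 0.0043141133840913564
stop True [ 0.5288 -0.4045  0.1035] [-1.17  0.2   5.17] 108.3833
0.10351702389151417
```

View pics/i_r.png

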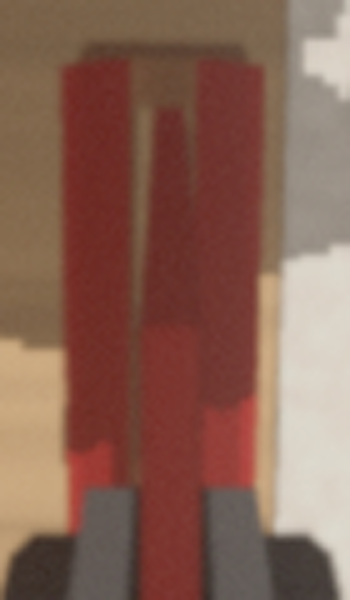

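All the plates are seated. Now a final check of everything, including whether anything got knocked.

Run:
```python
from h import *
np.set_printoptions(precision=4,suppress=True)
manip.gripper_to(.085)
manip.movep([.46,-.33,.36],down(0));manip.wait(.3)
p=shot("wrist");save(p,"f_w")
M={"red":(.4364,-.4024),"yellow":(.4753,-.261),"blue":(.467,-.127)}
manip.movep([.45,.25,.36],down(0));manip.wait(.3)
t=shot("top");save(t,"f_t"); s=shot("scene");save(s,"f_s",(80,110,300,290),3.5)
for c,m in M.items():
    for P in (t,s):
        print(c,m,[(atz(P,u,.0905)[:2],round(k,2)) for u,k in pin(P,f"lantern_{c}_mid",2)])
print([(atz(t,u,.1005),k) for u,k in pin(t,"power_tip",1)],manip.observe()["time_s"])
```

```text
red (0.4364, -0.4024) [(array([ 0.4332, -0.3985]), 0.79)]
red (0.4364, -0.4024) [(array([ 0.441 , -0.4105]), 0.92)]
yellow (0.4753, -0.261) [(array([ 0.4763, -0.2631]), 0.76), (array([0.4502, 0.3331]), 0.4)]
yellow (0.4753, -0.261) [(array([0.4627, 0.3175]), 0.71), (array([ 0.471 , -0.2611]), 0.66)]
blue (0.467, -0.127) [(array([ 0.4688, -0.1322]), 0.98)]
blue (0.467, -0.127) [(array([ 0.4789, -0.1238]), 0.73), (array([ 0.4368, -0.4098]), 0.31)]
[(array([ 0.6717, -0.0152,  0.1005]), 0.44)] 114.8667
```

View pics/f_w.png

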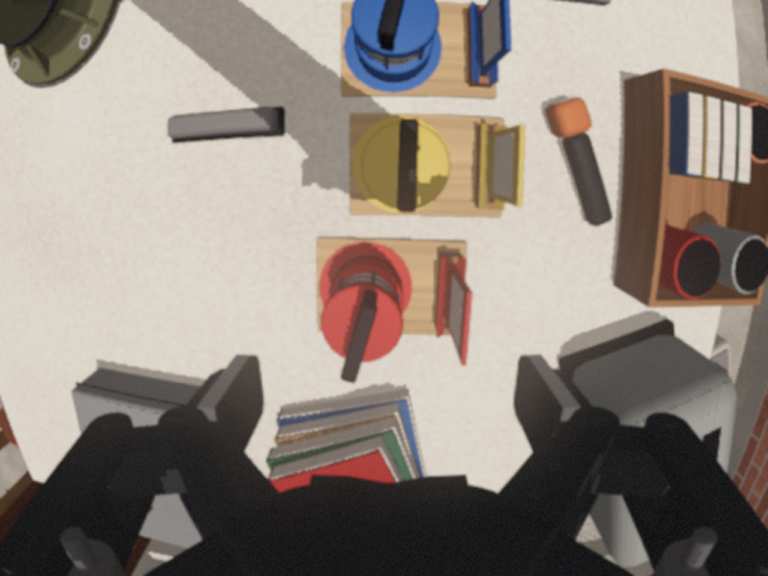

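View pics/f_t.png

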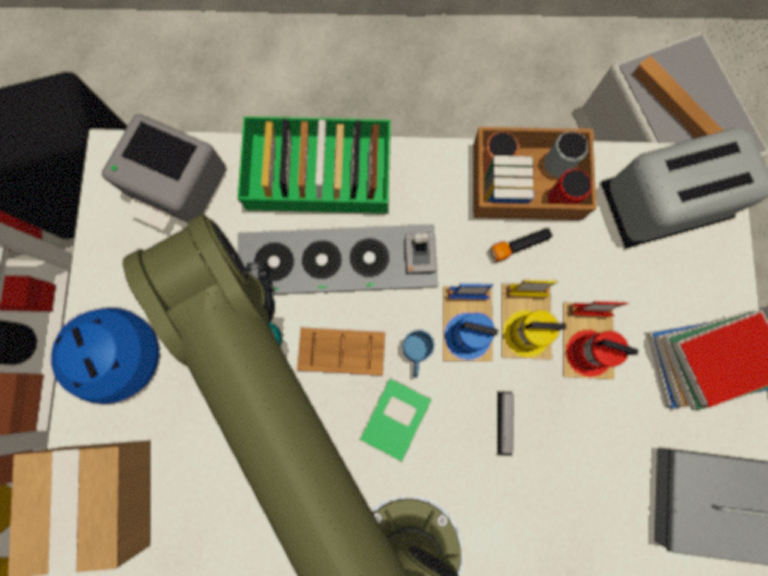

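View pics/f_s.png

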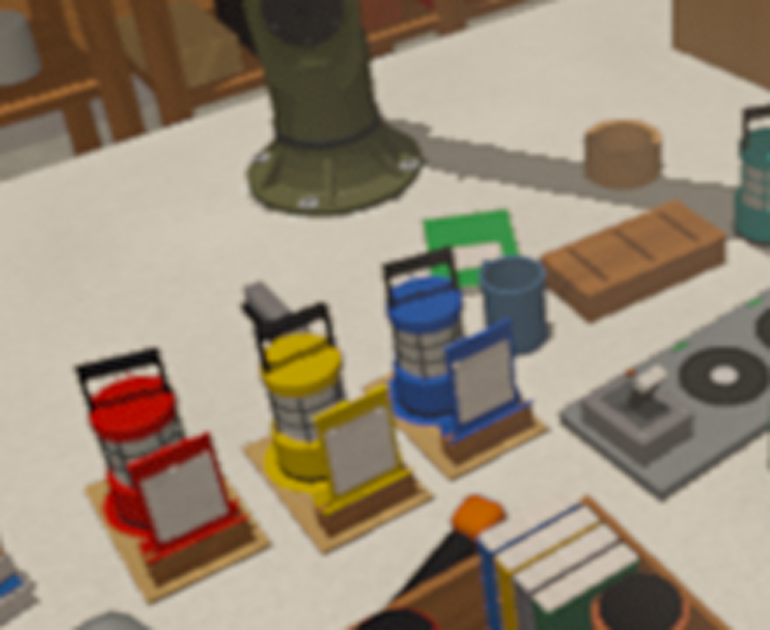

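```bash
python3 -c "
from workcell import manip
manip.close_job();print(manip.observe()['time_s'])"
```

```text
the job is handed in; nothing more can be done
the job is handed in; nothing more can be done
```

I switched the station off first, then set all three lanterns upright by their handles on the mats of their own colour. All three price plates are fully down in the slots of their own colour, and I handed the job in at about 115 s.

**Switch:** I pushed it twice, because after the first push the tip measured a few millimetres short of fully off. It still reads about 0.672 m against 0.679 m expected. The second push ran against a hard stop at about the position I expected, so I take it as fully off. The small green lights by the pads stayed lit throughout.

**Lanterns:** The red one was knocked about 3 cm aside partway through, so I measured it again before gripping it. Each foot touched down at the nominal height. In the last pictures all three stand upright, with network readings within about 4–12 mm of the mat centres. The margin for being wholly on the mat is 14 mm. I did not look straight down on every foot at the end.

**Plates:** The blue plate first caught on the rim of its slot. I lifted it, shifted it about 2 mm, and it went in. All three stopped with the lower edge about 8 mm above the bench, which is the slot floor.

**Bystanders:** The mug, torch, turquoise lantern and other bench items look unmoved in the last pictures. The tin was not checked separately.

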